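# Lock up the kitchen scissors with a padlock

## Task

Shut the lid of the blue lock box that holds the scissors, then swing the padlock's open shackle round until its free end stands over the hole in the lid's steel tab, and feel it down through the hole into the lock. Press the shackle home until the lock catches and it stays down when you let go. Be gentle: never push the shackle against the tab or into the lock with more than 15 N, and leave the mug and the spice jar beside the box where they stand.

Things in the scene. Friction and masses are not known exactly. Their poses are not given: they have to be found in the camera images.
- lockbox: Blue steel lock box holding kitchen scissors, fixed, 120 (own x) x 216 (own y) x 85 mm high; origin under its middle, z up; its front looks along own -x. Lid hinge line at own x = +60, z = 85.5 mm. A brass padlock (28 x 60 x 52 mm) stands fixed in a pocket on the front, middle at own x = -80, y = 0 mm, flat top at z = 82 mm with holes at y = +17 (heel leg) and y = -17 mm (toe, the free end).
- lid (a joint): Angle of the box's lid, rad: 0 shut, grows as its front edge is lifted; starts ajar at 0.4 to 0.75. A stiff hinge holds it where it is left; pressing down near the front edge with 1 to 3 N shuts it. The shut lid's top is 90 mm above the worktop (91.5 mm on its raised middle panel).
- lid_front (a point): Point on the lid's top, 30 mm behind its front edge and 30 mm to the box's +y of the middle, a good place to press. It moves with the lid: 90 mm from the hinge line, and 91.5 mm above the worktop when the lid is shut.
- tab_hole (a point): Middle of the upper mouth of the hole in the steel tab (36 x 28 mm, 4.5 mm thick) that projects forward from the lid's front edge. Round through-hole, 11 mm wide with a 1 mm chamfer. With the lid shut it lies straight above the lock's toe hole, 90 mm above the worktop.
- lock_hole (a point): Middle of the mouth of the padlock's toe hole, 12 mm wide with a 1.5 mm chamfer, in the lock body's flat top 82 mm above the worktop; fixed to the box. A spring pawl hidden inside resists the free end (7 to 12 N of push in all), then eases, snaps into its notch and holds it. How deep differs from lock to lock: the end has then gone 11 to 23 mm below this point; hard bottom 2 mm deeper.
- heel (a point): Point on the axis of the shackle's heel leg, 17 mm below the crown. The shackle slides down and swings about this upright axis only. It starts fully up, swung out to the box's front by 0.75 to 1.35 rad (clockwise from above), with light friction and no stop over the hole (it can swing 0.25 rad past). A spring lifts it with 2 N (5 N when down): let go before the catch, it rises again.
- crown (a point): Middle of the bar at the top of the shackle's arch, 150 mm above the worktop when fully up. The shackle is a round steel bar 9 mm thick, bent to an upright U with legs 34 mm apart between centres. Best pinched here from above, across the U's plane, fingertips at most 20 mm below this point.
- toe_tip (a point): Centre of the flat end of the shackle's free leg (the toe), 9 mm thick with a 1 mm chamfer and a notch for the pawl; 34 mm from the heel's axis. 93 mm above the worktop when fully up, so 3 mm above the shut lid's tab; it enters the tab's hole only when within about 1 mm of its middle.
- mug_counter: White mug with a red band, 86 x 124 x 101 mm, loose, standing at the front of the worktop; origin under its middle, z up.
- spice_c: Spice jar with a black cap, 41 mm across, 105 mm tall, loose, standing between the sink and the lock box; origin under its middle.

How it is judged:
By the outcome, as a careful person would: the job done as asked, in the order asked, and still so for the second after the job is handed in, with the robot touching nothing.
It also fails if it takes over 67 s, if anything falls off the work surface, if the arm or the gripper's body presses on something with over 40 N, if the wrist force passes 120 N, or if a joint passes its speed limit or range.

## Robot

A 6-joint arm with a two-finger parallel gripper is mounted at the origin on a cart in front of the work surface, level with it; the furniture and walls round the work are solid. World frame = base frame: x ahead of the robot, y to its left, z up, the work surface at z = 0. Lengths are in mm, angles in rad, forces in N, time in s.
With the tool pointing down it reaches from about 225 to 725 mm from the base axis. Payload 3.1 kg.
Tool frame: the origin (TCP) lies at the very end of the fingers, on their centre line; the grasp point (between the pads) lies 19 mm behind it; z points along the fingers, y is the line along which they close (so a half turn about z gives the same grasp; the last joint's range is limited). The gripper opens to 85 mm and grips with 20 to 120 N. Pads are 22 mm wide; open, the fingers measure 114 mm over their backs; the gripper's body (76 mm by 85 mm) begins 54 mm behind the grasp point. The pads swing forward as they close: fully open they stand 13 mm farther back than shut.
Start: joints at [-1.26, 0.048, 0.099, 1.622, 0, 1.443], TCP at [223.033, -475.262, 231.312] pointing down, gripper open.
Joint ranges: [-2.91, 2.91], [-0.99, 1.94], [-1.21, 1.42], [-2.12, 2.29], [-1.49, 1.47], [-3.14, 3.14]. Speed limits (rad/s): [2.79, 2.79, 3.14, 3.14, 3.14, 3.14].

## Interface

Orientations are given as a rotation vector (axis times angle).
In Python, from plant import manip, optics gives the robot as it stands. The module is installed in compiled form; this text tells all that it offers.
- The arm moves only by the tool move_arm, never from a script. Its argument "steps" is a list of rows, each a list of 6 numbers: the shift along the world's x, y, z in mm, then the turn, a rotation vector about the world's x, y, z in rad. In form: [[x, y, z, rx, ry, rz], ...]. A call has 1 to 12 rows; each row shifts and turns the commanded pose from where the row before left it; what a row does not reach is not made up. A row lasts 1/12 s, in which the tool goes at most 41.7 mm and 7.16 degrees, less where a joint would pass 70% of its speed; a pose out of reach is approached as far as the arm can. A call is refused whole if a number of a shift passes 41.7 or a number of a turn 0.125, either way. A call with a gripper value outside its range is refused whole. "hand" is the gripper command: -1 is fully open, 1 is shut, values between are in proportion, set as the call begins (left out, the last holds). The fingers move at their own pace and stop on an object; the grip force is fixed at half the most. Time passes only in rows, so rows that do not move let the fingers close. It gives the time, the measured TCP pose, the force, the opening and the grip force at its end, in the units of the state.
- manip.get_state(): the state, without advancing time (a new reading comes with each control period).
- optics.get_image(name): name is "scene" or "top" or "wrist"; returns a dict with "image" (384x512x3 uint8, red, green, blue), "mtx" (3x3 intrinsics, pixels), "rvec" (rotation vector, rad) and "tvec" (3), from world to camera coordinates, as OpenCV has them. Camera axes: x right, y down, z forward; pixel columns grow to the right and rows downward; lengths in mm; the calibration is good to about 2 mm. The wrist camera is an equidistant fisheye: a pixel r from the principal point sees the ray r / f radians off the axis. A picture is of the moment at which its call begins. There is no depth.
- manip.close_job(): hands the job in; it is judged then, once.
The state is a dict: "clock": time; "joint_pos": joint angles; "qd": joint speeds; "tau": joint torques, N m; "tool_pos": TCP position; "ee_rot": TCP orientation; "force": force on the tool from outside, world axes, zero at the start; "moment": the same for the moment, N m; "grip_width": finger opening in mm; "gripper_force": force on a finger pad.
Only numpy, scipy, OpenCV 4.12 (cv2) and the standard library are available. Lean on these libraries where they do the work, as an engineer would, in place of code of your own. Each camera call takes 0.05 s, during which the arm holds its last target. There are 200 camera calls.

## Working session

There is one attempt and no reset: what is moved stays moved. The work goes in short steps, Python scripts to look and compute and a tool call to move; the robot and the scene stay as the last step left them, time stands still between calls to the robot, and variables do not carry over. Pictures are saved under pics/ and viewed, at most 10 in all, crops included, and the job is handed in when it is done.

Besides the shell and the picture viewer there is one more tool, called after "Emit:" by a JSON object that holds its "method" and its "body". move_arm: Moves the arm, as the interface text tells. Its arguments: {"type":"object","properties":{"steps":{"type":"array","items":{"type":"array","items":{"type":"number"}}},"hand":{"type":"number"}},"required":["steps"]}

```bash
mkdir -p pics; cat > h.py <<'E'
import numpy as np, cv2, pickle
from plant import manip, optics
def grab(n):
    d=optics.get_image(n); d['R']=cv2.Rodrigues(np.array(d['rvec'],float))[0]; d['t']=np.array(d['tvec'],float).ravel(); d['K']=np.array(d['mtx'],float)
    return d
def ray(d,u,v,fish=False):
    K=d['K']; x=(u-K[0,2])/K[0,0]; y=(v-K[1,2])/K[1,1]
    if fish:
        r=np.hypot(x,y); s=np.sin(r)/r if r>1e-9 else 1; c=np.array([x*s,y*s,np.cos(r)])
    else: c=np.array([x,y,1.])
    w=d['R'].T@c; return -d['R'].T@d['t'], w/np.linalg.norm(w)
def onz(d,u,v,z,fish=False):
    o,w=ray(d,u,v,fish); return o+w*(z-o[2])/w[2]
def proj(d,P,fish=False):
    c=d['R']@np.array(P,float)+d['t']; K=d['K']
    if fish:
        r=np.hypot(c[0],c[1]); th=np.arctan2(r,c[2]); x,y=c[:2]/r*th
    else: x,y=c[:2]/c[2]
    return np.array([K[0,0]*x+K[0,2],K[1,1]*y+K[1,2]])
def meet(rs):
    A=np.zeros((3,3));b=np.zeros(3)
    for o,w in rs:
        M=np.eye(3)-np.outer(w,w);A+=M;b+=M@o
    return np.linalg.solve(A,b)
def save(n,im): cv2.imwrite('pics/'+n+'.png',cv2.cvtColor(im,cv2.COLOR_RGB2BGR))
E
python3 - <<'E'
from h import *
a=grab('scene');b=grab('top')
pickle.dump((a,b),open('d0.pkl','wb'))
save('scene0',a['image']);save('top0',b['image'])
for d in(a,b): print(d['K'].tolist(), -d['R'].T@d['t'])
s=manip.get_state();print(s['clock'],s['force'],s['ee_rot'],s['grip_width'])
E
```

```text
[[383.97872569435793, 0.0, 252.51798448716568], [0.0, 383.97872569435793, 189.69902248758495], [0.0, 0.0, 1.0]] [  26.7919227  -965.6661688   508.63604915]
[[449.33582138831656, 0.0, 260.69688158701643], [0.0, 449.33582138831656, 189.45737168408624], [0.0, 0.0, 1.0]] [ 351.0006932  -308.98903607  977.29181681]
0.1 [ 0.20462662 -0.25352487 -0.18379525] [-3.06418041e+00 -6.83227375e-01  3.89721981e-04] 85.34952367163945
```

View pics/scene0.png

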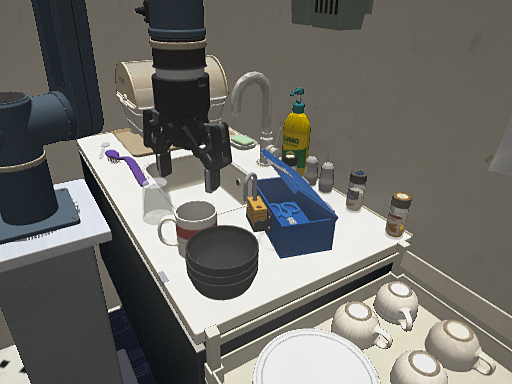

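View pics/top0.png

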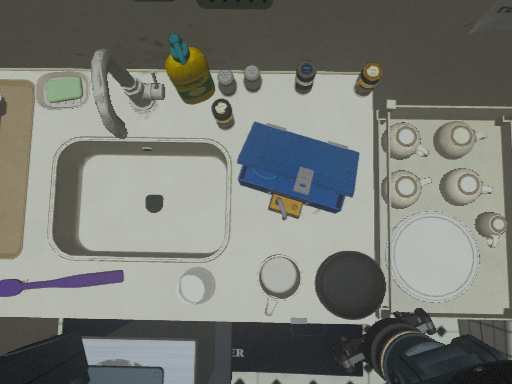

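The box is at about (298,165) in the top view, with the brass lock at (286,205) and the mug at (280,275). In the scene view the shackle stands at (250,185).

```bash
python3 - <<'E'
from h import *
a,b=pickle.load(open('d0.pkl','rb'))
c1=cv2.resize(b['image'][120:225,230:370],None,fx=5,fy=5,interpolation=cv2.INTER_CUBIC)
save('z_top',c1)
for n,d in(('s',a),('t',b)):
    hsv=cv2.cvtColor(d['image'],cv2.COLOR_RGB2HSV)
    m=cv2.inRange(hsv,(12,120,90),(25,255,255))
    if n=='t': m[:180]=0;m[225:]=0
    else: m[:185]=0;m[240:]=0;m[:,:235]=0;m[:,285:]=0
    ys,xs=np.nonzero(m);print(n,len(xs),xs.min(),xs.max(),ys.min(),ys.max())
    if n=='t':
        r=cv2.minAreaRect(np.c_[xs,ys].astype(np.float32));print(r)
        P=[onz(d,*p,82)[:2] for p in cv2.boxPoints(r)];print(np.round(P,1))
        print(np.round(onz(d,*r[0],82),1))
    m2=cv2.inRange(hsv,(105,120,40),(125,255,255))
    cs,_=cv2.findContours(m2,0,2);c=max(cs,key=cv2.contourArea);ap=cv2.approxPolyDP(c,2.5,True)[:,0];print(ap.tolist())
    if n=='t':print(np.round([onz(d,*p,85)[:2] for p in ap],0).tolist())
E
```

```text
s 332 247 266 196 223
[[257, 186], [265, 204], [282, 227], [288, 227], [284, 232], [287, 228], [289, 232], [283, 236], [294, 232], [293, 236], [299, 226], [302, 231], [297, 235], [303, 231], [308, 237], [312, 226], [313, 231], [317, 228], [319, 231], [312, 226], [313, 222], [325, 223], [323, 220], [330, 219], [310, 221], [294, 201], [269, 204]]
t 341 270 301 194 215
((285.46331787109375, 204.78900146484375), (29.884180068969727, 14.654742240905762), 16.699243545532227)
[[ 425.6 -310.5]
 [ 454.  -318.4]
 [ 437.7 -375.9]
 [ 409.5 -367.7]]
[ 431.6 -343.2   82. ]
[[255, 122], [238, 159], [243, 164], [239, 177], [243, 166], [247, 166], [244, 178], [239, 179], [340, 209], [335, 207], [338, 194], [343, 194], [341, 207], [344, 195], [351, 196], [358, 153]]
[[600.0, -279.0], [523.0, -246.0], [512.0, -256.0], [486.0, -249.0], [508.0, -257.0], [508.0, -265.0], [484.0, -259.0], [482.0, -249.0], [425.0, -451.0], [429.0, -441.0], [455.0, -447.0], [455.0, -457.0], [429.0, -453.0], [453.0, -459.0], [451.0, -473.0], [539.0, -488.0]]
```

View pics/z_top.png

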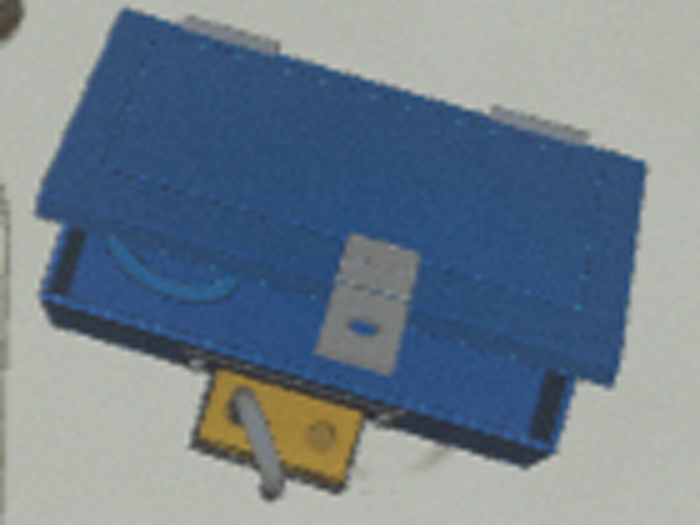

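The zoomed view shows the lock's toe hole at zoom (321,433) and the shackle running from its heel at (240,395) to its swung-out end at (270,490). The hinge-side edge runs from (125,10) to (645,162), and the tab hole is at (362,327).

```bash
python3 - <<'E'
from h import *
a,b=pickle.load(open('d0.pkl','rb'))
z=lambda x,y:((x+.5)/5-.5+230,(y+.5)/5-.5+120)
def yaw(p,q):d=p-q;return np.arctan2(-d[0],d[1])
H1,H2=onz(b,*z(125,10),88),onz(b,*z(645,162),88)
F1,F2=onz(b,*z(45,295),85),onz(b,*z(560,450),85)
B1,B2=onz(b,*z(213,370),82),onz(b,*z(365,412),82)
C1,C2=onz(b,*z(200,440),82),onz(b,*z(345,485),82)
for p,q in((H1,H2),(F1,F2),(B1,B2),(C1,C2)):print('yaw',yaw(p,q),(p+q)[:2]/2,np.linalg.norm(p-q))
toe=onz(b,*z(321,433),82)
y0=-0.28
R=lambda t:np.array([[np.cos(t),-np.sin(t)],[np.sin(t),np.cos(t)]])
o=toe[:2]-R(y0)@[-80,-17]
print('toe',toe,'origin from toe',o,'from hinge',(H1+H2)[:2]/2-R(y0)@[60,0], 'from front',(F1+F2)[:2]/2-R(y0)@[-60,0])
for n,p in dict(lidfront=(-30,30),heel=(-80,17)).items():print(n,o+R(y0)@p)
g1=onz(b,*z(240,390),148)[:2];g2=onz(b,*z(272,488),133)[:2];print('shackle ends',g1,g2,g2-g1)
for al in(.75,.9,1.05,1.2,1.35):
    dd=R(y0-al)@[0,-34];h=o+R(y0)@[-80,17];print(al,np.round(h+dd,1),[np.round((proj(b,[*(h+k*dd),zz])-[230,120]+.5)*5) for k,zz in((1,133),(.5,150),(0,133))],[np.round(proj(a,[*(h+k*dd),zz])) for k,zz in((1,133),(.5,150),(1,93))])
# tab hole ray vs lid angle
oo,w=ray(b,*z(362,327))
for th in(.4,.5,.6,.7,.75):
    rx,rz=-140,4.5
    P=np.r_[o+R(y0)@[60+rx*np.cos(th)+rz*np.sin(th),-17],85.5-rx*np.sin(th)+rz*np.cos(th)]
    print(th,(proj(b,P)-[230,120]+.5)*5)
E
```

```text
yaw -0.2765607545645631 [ 569.8670191  -383.31074934] 218.51279530805752
yaw -0.2778570041192373 [ 453.12557864 -351.41540019] 214.3369806930178
yaw -0.2544215386643144 [ 445.75980587 -346.81310134] 63.01038862454895
yaw -0.2843297363527976 [ 416.98513297 -340.56927105] 60.422731030425005
toe [ 429.10666463 -359.82283112   82.        ] origin from toe [ 510.68914572 -365.59334056] from hinge [ 512.2036928  -366.72941043] from front [ 510.78890494 -367.9967391 ]
lidfront [ 490.14815203 -328.47100795]
heel [ 438.50275668 -327.14694622]
shackle ends [ 438.8233619  -325.90922124] [ 403.62022767 -338.74864763] [-35.20313423 -12.8394264 ]
0.75 [ 409.4 -344.7] [array([288., 474.]), array([267., 431.]), array([243., 396.])] [array([248., 184.]), array([251., 174.]), array([247., 201.])]
0.9 [ 407.1 -340.1] [array([276., 479.]), array([261., 434.]), array([243., 396.])] [array([246., 184.]), array([250., 174.]), array([246., 200.])]
1.05 [ 405.5 -335.3] [array([263., 483.]), array([254., 436.]), array([243., 396.])] [array([244., 183.]), array([250., 174.]), array([244., 199.])]
1.2 [ 404.6 -330.2] [array([250., 485.]), array([247., 437.]), array([243., 396.])] [array([242., 182.]), array([249., 173.]), array([242., 198.])]
1.35 [ 404.6 -325.1] [array([236., 485.]), array([241., 437.]), array([243., 396.])] [array([241., 181.]), array([248., 173.]), array([241., 197.])]
0.4 [340.95776017 386.38454444]
0.5 [348.23325443 365.9731533 ]
0.6 [356.51879926 342.06985241]
0.7 [365.74270568 314.85840698]
0.75 [370.67806667 300.08959253]
```

Emit:
{"method": "move_arm", "body": {"steps": [[33,18,0,0,0,0],[33,18,0,0,0,0],[33,18,0,0,0,0],[33,18,0,0,0,0],[33,18,0,0,0,0],[33,18,0,0,0,0],[33,18,0,0,0,0],[33,18,0,0,0,0],[0,0,0,0,0,0],[0,0,0,0,0,0]], "hand": 1}}

```text
clock: 0.93
tool_pos: [488.1, -329.6, 230.0]
ee_rot: [-3.063, -0.689, 0.002]
force: [-0.5, 0.1, 0.5]
grip_width: -0.0
gripper_force: 0.0
```

Now pressing down on the lid.

Emit:
{"method": "move_arm", "body": {"steps": [[0,0,-25,0,0,0],[0,0,-25,0,0,0],[0,0,-20,0,0,0],[0,0,-15,0,0,0],[0,0,-10,0,0,0],[0,0,-8,0,0,0],[0,0,-8,0,0,0],[0,0,-8,0,0,0],[0,0,-6,0,0,0],[0,0,0,0,0,0]]}}

```text
clock: 1.77
tool_pos: [486.6, -331.1, 105.0]
ee_rot: [-3.065, -0.683, 0.001]
force: [-0.8, 0.6, -0.0]
grip_width: -0.2
gripper_force: 0.0
```

Emit:
{"method": "move_arm", "body": {"steps": [[0,0,-4,0,0,0],[0,0,-4,0,0,0],[0,0,-3,0,0,0],[0,0,-1,0,0,0],[0,0,-1,0,0,0],[0,0,0,0,0,0]]}}

```text
clock: 2.27
tool_pos: [487.1, -331.2, 93.2]
ee_rot: [-3.066, -0.684, -0.0]
force: [-0.5, 0.2, 0.4]
grip_width: 0.0
gripper_force: 0.0
```

Emit:
{"method": "move_arm", "body": {"steps": [[0,0,-0.5,0,0,0],[0,0,-0.5,0,0,0],[0,0,-0.5,0,0,0],[0,0,-0.5,0,0,0],[0,0,0,0,0,0]]}}

```text
clock: 2.68
tool_pos: [487.0, -331.2, 91.2]
ee_rot: [-3.066, -0.684, -0.0]
force: [0.1, 1.0, 0.1]
grip_width: -0.1
gripper_force: 0.3
```

```bash
python3 - <<'E'
from h import *
a=grab('scene');s=manip.get_state();print(s['tool_pos'],s['force'])
save('sc1',cv2.resize(a['image'][130:270,190:360],None,fx=4,fy=4,interpolation=cv2.INTER_CUBIC))
E
```

```text
[ 487.04935891 -331.19637803   91.24090595] [0.10026844 0.28928849 1.00941904]
```

View pics/sc1.png

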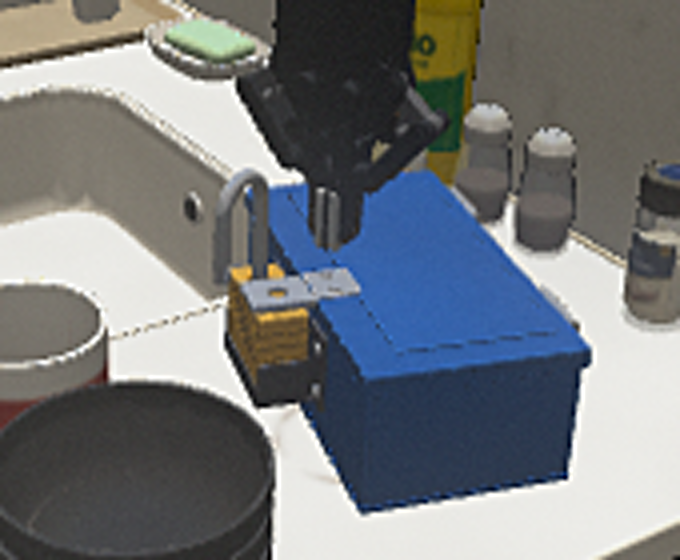

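The lid looks almost shut, with the tab at (280,292) just over the lock and the shackle clear in front at (240,220). I'll press until the force rises.

Emit:
{"method": "move_arm", "body": {"steps": [[0,0,-0.5,0,0,0],[0,0,-0.5,0,0,0],[0,0,0,0,0,0]]}}

```text
clock: 2.98
tool_pos: [487.0, -331.2, 90.2]
ee_rot: [-3.066, -0.684, -0.0]
force: [-0.7, 0.2, 1.6]
grip_width: -0.0
gripper_force: 0.2
```

Emit:
{"method": "move_arm", "body": {"steps": [[0,0,-0.5,0,0,0],[0,0,0,0,0,0],[0,0,0,0,0,0]]}}

```text
clock: 3.23
tool_pos: [487.1, -331.3, 90.1]
ee_rot: [3.066, 0.684, 0.0]
force: [-0.8, 0.8, 2.3]
grip_width: 0.2
gripper_force: 1.2
```

Emit:
{"method": "move_arm", "body": {"steps": [[0,0,-0.7,0,0,0],[0,0,-0.7,0,0,0],[0,0,-0.6,0,0,0],[0,0,0,0,0,0]]}}

```text
clock: 3.57
tool_pos: [487.1, -331.3, 90.0]
ee_rot: [3.065, 0.684, 0.001]
force: [-3.2, 3.0, 9.1]
grip_width: 0.3
gripper_force: 4.7
```

Emit:
{"method": "move_arm", "body": {"steps": [[0,0,20,0,0,0],[0,0,35,0,0,0],[0,0,35,0,0,0],[0,0,35,0,0,0],[-22,0,15,0,0,0],[-22,0,0,0,0,-0.05],[-21,-2,0,0,0,-0.05],[0,0,0,0,0,0],[0,0,0,0,0,0],[0,0,0,0,0,0]], "hand": -1}}

```text
clock: 4.4
tool_pos: [422.3, -333.3, 227.4]
ee_rot: [-3.096, -0.53, -0.001]
force: [0.8, 0.9, -0.1]
grip_width: 85.3
gripper_force: 0.0
```

```bash
python3 - <<'E'
from h import *
a=grab('scene');w=grab('wrist');s=manip.get_state();print(s['tool_pos'],s['force'],s['ee_rot'],s['grip_width'])
pickle.dump((a,w),open('d1.pkl','wb'));print(w['K'],-w['R'].T@w['t'])
for p in ([422,-333,150],[438.5,-327,82],[429,-360,90]):print(proj(w,p,True),proj(a,p))
save('wr1',cv2.resize(w['image'],None,fx=1.5,fy=1.5,interpolation=cv2.INTER_CUBIC))
E
```

```text
[ 422.59791342 -333.17068418  227.24174729] [ 0.68767082 -0.78746055  0.20682147] [-3.09591174e+00 -5.30905691e-01  9.70558245e-05] 85.53397113164634
[[297.31863964   0.         255.24718048]
 [  0.         297.31863964 190.60293447]
 [  0.           0.           1.        ]] [ 503.06897913 -305.03653643  369.4744819 ]
[254.71444278 202.28204557] [249.97361912 173.87605979]
[254.69041015 160.78842986] [254.3827548  198.33482168]
[282.98141826 182.38252389] [258.82465072 202.61061425]
```

View pics/wr1.png

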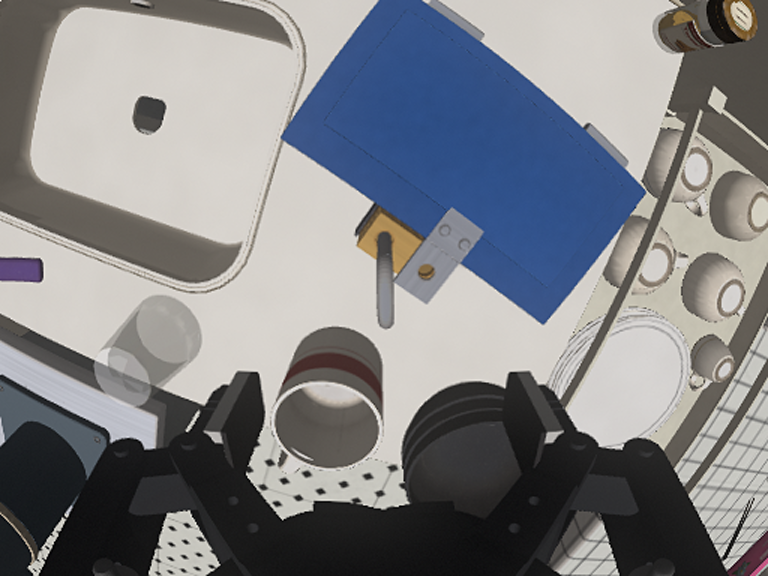

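The lid is shut. The shackle runs upright in the image from its heel at (383,240) to its end at (386,325), midway between the fingers, so it is already aligned with the tool. The tab hole is at (427,271).

```bash
python3 - <<'E'
from h import *
a,w=pickle.load(open('d1.pkl','rb'))
z=lambda x,y:((x+.5)/1.5-.5,(y+.5)/1.5-.5)
P=lambda x,y,h:onz(w,*z(x,y),h,True)
hole=P(427,271,89);fl,fr,br=P(282,137,89),P(545,323,89),P(645,193,89)
hs=P(0,0,90)
for p,q in((fl,fr),):
    d=p-q;print('yaw front',np.arctan2(-d[0],d[1]),np.linalg.norm(d))
d=br-fr;print('yaw side',np.arctan2(d[1],d[0]),np.linalg.norm(d))
print('hole',hole,'front mid',(fl+fr)/2)
R=lambda t:np.array([[np.cos(t),-np.sin(t)],[np.sin(t),np.cos(t)]])
y=-.277
print('origin by hole',hole[:2]-R(y)@[-80,-17],'by front',((fl+fr)/2)[:2]-R(y)@[-60,0])
heel=hole[:2]+R(y)@[0,34];print('heel',heel)
for al in(.75,.85,.9,.95,1.0,1.1,1.2):
    dd=R(y-al)@[0,-34];print(al,'crown',np.round(heel+dd/2,1),[np.round((proj(w,[*(heel+k*dd),h],True)+.5)*1.5) for k,h in((0,140),(.5,150),(1,133),(1,93))])
E
```

```text
yaw front -0.2760778878230042 220.25131818303993
yaw side -0.2752405792114243 119.74872761901818
hole [ 431.06548283 -360.91938967   89.        ] front mid [ 453.74143049 -350.32164069   89.        ]
origin by hole [ 512.6649083  -366.44512606] by front [ 511.45424125 -366.72991527]
heel [ 440.36350509 -328.21546357]
0.75 crown [ 425.8 -337. ] [array([386., 264.]), array([392., 300.]), array([398., 317.]), array([396., 293.])]
0.85 crown [ 425.  -335.5] [array([386., 264.]), array([389., 301.]), array([392., 318.]), array([391., 294.])]
0.9 crown [ 424.7 -334.7] [array([386., 264.]), array([388., 301.]), array([389., 318.]), array([388., 294.])]
0.95 crown [ 424.4 -333.9] [array([386., 264.]), array([386., 301.]), array([386., 318.]), array([386., 294.])]
1.0 crown [ 424.1 -333.1] [array([386., 264.]), array([384., 301.]), array([383., 318.]), array([383., 294.])]
1.1 crown [ 423.7 -331.5] [array([386., 264.]), array([381., 300.]), array([377., 317.]), array([378., 294.])]
1.2 crown [ 423.4 -329.8] [array([386., 264.]), array([378., 300.]), array([371., 316.]), array([373., 293.])]
```

Emit:
{"method": "move_arm", "body": {"steps": [[0.5,0,-30,0,0,0],[0.5,0,-25,0,0,0],[0.5,-0.3,-20,0,0,0],[0,0,-10,0,0,0],[0,0,-5.3,0,0,0],[0,0,0,0,0,0],[0,0,0,0,0,0]]}}

```text
clock: 5.08
tool_pos: [424.1, -333.9, 138.3]
ee_rot: [3.096, 0.53, 0.001]
force: [0.3, -0.2, 0.9]
grip_width: 85.4
gripper_force: 0.0
```

Emit:
{"method": "move_arm", "body": {"steps": [[0,0,0,0,0,0],[0,0,0,0,0,0],[0,0,0,0,0,0],[0,0,0,0,0,0],[0,0,0,0,0,0],[0,0,0,0,0,0],[0,0,0,0,0,0],[0,0,0,0,0,0]], "hand": 1}}

```text
clock: 5.75
tool_pos: [423.5, -333.6, 137.8]
ee_rot: [3.097, 0.53, 0.0]
force: [0.2, -0.1, 1.6]
grip_width: 6.8
gripper_force: 58.6
```

```bash
python3 - <<'E'
import numpy as np
f=-2.802+np.arange(12)*.955/11;p=17*np.c_[np.cos(f),np.sin(f)];print(np.round(np.diff(p,axis=0),2).tolist(),.955/11,p[-1]-p[0])
from h import *
s=manip.get_state();print(s['tool_pos'],s['force'],s['moment'],s['grip_width'],s['joint_pos'])
E
```

```text
[[0.55, -1.37], [0.67, -1.32], [0.78, -1.25], [0.89, -1.18], [0.98, -1.1], [1.08, -1.01], [1.16, -0.91], [1.23, -0.81], [1.3, -0.7], [1.36, -0.58], [1.4, -0.46]] 0.08681818181818181 [ 11.39314919 -10.69290837]
[ 423.5332397  -333.55766637  137.81232698] [ 0.20824935 -0.09869553  1.56324927] [0.0423533  0.06799104 0.04103513] 6.795133897863903 [-7.91537017e-01  8.35524089e-02 -4.90738704e-02  1.43799672e+00
  2.38437736e-05  2.01126620e+00]
```

Emit:
{"method": "move_arm", "body": {"steps": [[0.55,-1.37,0,0,0,0.0868],[0.67,-1.32,0,0,0,0.0868],[0.78,-1.25,0,0,0,0.0868],[0.89,-1.18,0,0,0,0.0868],[0.98,-1.1,0,0,0,0.0868],[1.08,-1.01,0,0,0,0.0868],[1.16,-0.91,0,0,0,0.0868],[1.23,-0.81,0,0,0,0.0868],[1.3,-0.7,0,0,0,0.0868],[1.36,-0.58,0,0,0,0.0868],[1.4,-0.46,0,0,0,0.0868],[0,0,0,0,0,0]]}}

```text
clock: 6.75
tool_pos: [434.6, -343.9, 137.6]
ee_rot: [-2.505, -1.895, 0.0]
force: [-1.5, 0.5, 2.8]
grip_width: 6.6
gripper_force: 58.9
```

```bash
python3 - <<'E'
from h import *
w=grab('wrist');a=grab('scene');s=manip.get_state();print(s['tool_pos'],s['force'],s['moment'],s['ee_rot'],s['grip_width'])
h=np.array([430.5,-360.6]);
pickle.dump((a,w),open('d2.pkl','wb'))
for n,d,f in(('w',w,True),('s',a,False)):
    u,v=proj(d,[*h,95],f).astype(int);print(n,u,v)
    c=d['image'][max(v-40,0):v+40,max(u-50,0):u+50];c=cv2.resize(c,(500,int(500*c.shape[0]/c.shape[1])),interpolation=cv2.INTER_CUBIC)
    save('sw_'+n,c)
i=[cv2.imread(f'pics/sw_{n}.png') for n in 'ws'];m=min(x.shape[0] for x in i)
cv2.imwrite('pics/sw.png',np.hstack([cv2.resize(x[:m],(400,int(m*.8))) for x in i]))
E
```

```text
[ 434.53273648 -343.9091938   137.54640356] [-0.98557725  1.07861194  1.19103025] [0.32130223 0.46957205 0.05094659] [-2.50825409e+00 -1.88991095e+00  4.35477310e-04] 6.901740279988154
w 255 241
s 259 200
```

View pics/sw.png

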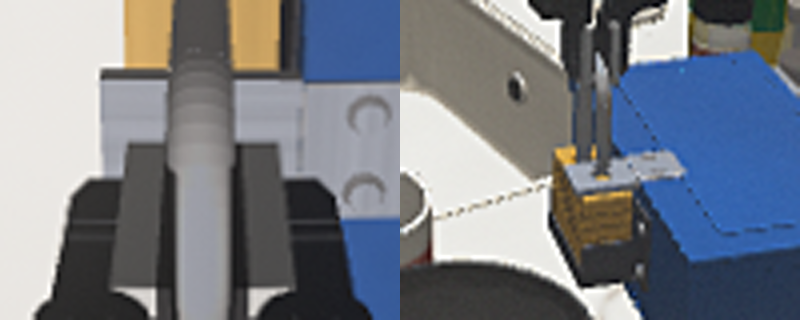

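The fingers hold the shackle squarely at the crown. In the scene crop its free end stands over the tab hole at (600,175). I'll feel downward now.

Emit:
{"method": "move_arm", "body": {"steps": [[0,0,-0.7,0,0,0],[0,0,-0.7,0,0,0],[0,0,-0.7,0,0,0],[0,0,-0.7,0,0,0],[0,0,-0.7,0,0,0],[0,0,0,0,0,0]]}}

```text
clock: 7.35
tool_pos: [434.6, -344.0, 133.7]
ee_rot: [-2.506, -1.892, 0.0]
force: [-1.9, 2.7, 1.5]
grip_width: 6.7
gripper_force: 58.9
```

Emit:
{"method": "move_arm", "body": {"steps": [[0,0,-0.5,0,0,0],[0,0,-0.5,0,0,0],[0,0,0,0,0,0]]}}

```text
clock: 7.6
tool_pos: [434.7, -344.0, 132.8]
ee_rot: [-2.507, -1.893, 0.0]
force: [-2.8, 1.5, 2.1]
grip_width: 6.3
gripper_force: 58.9
```

Emit:
{"method": "move_arm", "body": {"steps": [[0,0,-0.7,0,0,0],[0,0,-0.7,0,0,0],[0,0,-0.7,0,0,0],[0,0,-0.7,0,0,0],[0,0,0,0,0,0]]}}

```text
clock: 8.02
tool_pos: [434.8, -344.1, 130.0]
ee_rot: [-2.507, -1.893, 0.0]
force: [-3.1, 2.9, 1.3]
grip_width: 6.6
gripper_force: 58.9
```

Emit:
{"method": "move_arm", "body": {"steps": [[0,0,-0.7,0,0,0],[0,0,-0.7,0,0,0],[0,0,-0.7,0,0,0],[0,0,-0.7,0,0,0],[0,0,0,0,0,0]]}}

```text
clock: 8.43
tool_pos: [434.8, -344.1, 127.2]
ee_rot: [-2.507, -1.893, 0.0]
force: [-4.0, 2.9, 2.2]
grip_width: 6.9
gripper_force: 59.0
```

Emit:
{"method": "move_arm", "body": {"steps": [[0,0,-0.7,0,0,0],[0,0,-0.7,0,0,0],[0,0,-0.7,0,0,0],[0,0,0,0,0,0]]}}

```text
clock: 8.77
tool_pos: [434.9, -344.2, 125.1]
ee_rot: [-2.507, -1.893, 0.0]
force: [-3.2, 3.0, 4.3]
grip_width: 7.1
gripper_force: 59.0
```

Emit:
{"method": "move_arm", "body": {"steps": [[-0.5,0.4,0,0,0,0],[0,0,-0.5,0,0,0],[0,0,-0.5,0,0,0],[0,0,0,0,0,0]]}}

```text
clock: 9.1
tool_pos: [434.8, -344.1, 124.5]
ee_rot: [2.506, 1.893, 0.001]
force: [-2.4, 2.8, 3.7]
grip_width: 6.6
gripper_force: 59.0
```

Emit:
{"method": "move_arm", "body": {"steps": [[0,0,-0.5,0,0,0],[0,0,-0.5,0,0,0],[0,0,-0.5,0,0,0],[0,0,0,0,0,0]]}}

```text
clock: 9.43
tool_pos: [434.7, -344.1, 122.9]
ee_rot: [2.506, 1.893, 0.0]
force: [-1.9, 1.3, 2.8]
grip_width: 6.7
gripper_force: 59.0
```

Emit:
{"method": "move_arm", "body": {"steps": [[0,0,-0.5,0,0,0],[0,0,-0.5,0,0,0],[0,0,-0.5,0,0,0],[0,0,0,0,0,0]]}}

```text
clock: 9.77
tool_pos: [434.7, -344.0, 121.3]
ee_rot: [2.507, 1.893, 0.0]
force: [-1.2, 1.2, 2.4]
grip_width: 6.7
gripper_force: 59.0
```

Emit:
{"method": "move_arm", "body": {"steps": [[0,0,-0.5,0,0,0],[0,0,-0.5,0,0,0],[0,0,-0.5,0,0,0],[0,0,0,0,0,0]]}}

```text
clock: 10.1
tool_pos: [434.6, -344.0, 119.8]
ee_rot: [2.507, 1.893, 0.0]
force: [-1.0, 1.4, 3.4]
grip_width: 7.1
gripper_force: 59.0
```

Emit:
{"method": "move_arm", "body": {"steps": [[0,0,-0.5,0,0,0],[0,0,-0.5,0,0,0],[0,0,-0.5,0,0,0],[0,0,0,0,0,0]]}}

```text
clock: 10.43
tool_pos: [434.6, -344.0, 118.3]
ee_rot: [2.507, 1.893, 0.0]
force: [-1.2, 2.0, 2.4]
grip_width: 6.8
gripper_force: 59.0
```

Emit:
{"method": "move_arm", "body": {"steps": [[0,0,-0.5,0,0,0],[0,0,-0.5,0,0,0],[0,0,0,0,0,0]]}}

```text
clock: 10.68
tool_pos: [434.5, -344.0, 117.3]
ee_rot: [2.507, 1.893, 0.0]
force: [-1.6, 1.3, 2.4]
grip_width: 6.8
gripper_force: 59.1
```

Emit:
{"method": "move_arm", "body": {"steps": [[0,0,-0.5,0,0,0],[0,0,-0.5,0,0,0],[0,0,0,0,0,0]]}}

```text
clock: 10.93
tool_pos: [434.5, -344.0, 116.5]
ee_rot: [2.507, 1.893, 0.0]
force: [-1.0, 1.1, 4.8]
grip_width: 6.7
gripper_force: 59.1
```

Emit:
{"method": "move_arm", "body": {"steps": [[0,0,-0.4,0,0,0],[0,0,-0.4,0,0,0],[0,0,0,0,0,0]]}}

```text
clock: 11.18
tool_pos: [434.5, -344.0, 116.2]
ee_rot: [2.506, 1.893, 0.0]
force: [-2.1, 2.0, 6.4]
grip_width: 6.8
gripper_force: 59.3
```

Emit:
{"method": "move_arm", "body": {"steps": [[0,0,-0.4,0,0,0],[0,0,-0.4,0,0,0],[0,0,0,0,0,0]]}}

```text
clock: 11.43
tool_pos: [434.6, -344.0, 115.7]
ee_rot: [2.506, 1.893, -0.0]
force: [-1.6, 2.3, 7.3]
grip_width: 6.8
gripper_force: 59.5
```

Emit:
{"method": "move_arm", "body": {"steps": [[0,0,-0.4,0,0,0],[0,0,-0.4,0,0,0],[0,0,0,0,0,0]]}}

```text
clock: 11.68
tool_pos: [434.5, -344.0, 115.0]
ee_rot: [2.506, 1.893, -0.0]
force: [-2.2, 2.0, 7.7]
grip_width: 6.8
gripper_force: 59.6
```

Emit:
{"method": "move_arm", "body": {"steps": [[0,0,-0.4,0,0,0],[0,0,0,0,0,0]]}}

```text
clock: 11.85
tool_pos: [434.5, -344.0, 114.2]
ee_rot: [2.506, 1.893, -0.0]
force: [-1.3, 2.2, 5.9]
grip_width: 6.5
gripper_force: 59.4
```

Emit:
{"method": "move_arm", "body": {"steps": [[0,0,-0.3,0,0,0],[0,0,0,0,0,0]]}}

```text
clock: 12.02
tool_pos: [434.5, -344.1, 113.8]
ee_rot: [2.506, 1.893, -0.0]
force: [-1.5, 1.7, 5.8]
grip_width: 7.1
gripper_force: 59.4
```

Emit:
{"method": "move_arm", "body": {"steps": [[0,0,-0.4,0,0,0],[0,0,0,0,0,0]]}}

```text
clock: 12.18
tool_pos: [434.5, -344.1, 113.6]
ee_rot: [2.506, 1.893, -0.0]
force: [-2.0, 1.9, 6.1]
grip_width: 6.6
gripper_force: 59.4
```

Emit:
{"method": "move_arm", "body": {"steps": [[0,0,-0.4,0,0,0],[0,0,0,0,0,0]]}}

```text
clock: 12.35
tool_pos: [434.5, -344.1, 113.3]
ee_rot: [2.506, 1.893, -0.0]
force: [-1.5, 2.5, 7.5]
grip_width: 6.8
gripper_force: 59.5
```

Emit:
{"method": "move_arm", "body": {"steps": [[0,0,-0.4,0,0,0],[0,0,0,0,0,0]]}}

```text
clock: 12.52
tool_pos: [434.5, -344.1, 112.4]
ee_rot: [2.507, 1.893, -0.0]
force: [-0.9, 0.8, 3.0]
grip_width: 6.8
gripper_force: 59.1
```

Emit:
{"method": "move_arm", "body": {"steps": [[0,0,-0.4,0,0,0],[0,0,0,0,0,0]]}}

```text
clock: 12.68
tool_pos: [434.5, -344.0, 111.6]
ee_rot: [2.507, 1.893, -0.0]
force: [-1.3, 1.5, 4.5]
grip_width: 6.5
gripper_force: 59.1
```

Emit:
{"method": "move_arm", "body": {"steps": [[0,0,0.5,0,0,0],[0,0,0.5,0,0,0],[0,0,0,0,0,0]]}}

```text
clock: 12.93
tool_pos: [434.5, -344.0, 112.6]
ee_rot: [2.507, 1.893, -0.0]
force: [-1.0, 1.3, 3.9]
grip_width: 6.7
gripper_force: 59.1
```

Emit:
{"method": "move_arm", "body": {"steps": [[0,0,0.5,0,0,0],[0,0,0.5,0,0,0],[0,0,0,0,0,0]]}}

```text
clock: 13.18
tool_pos: [434.5, -343.9, 114.0]
ee_rot: [2.507, 1.893, -0.0]
force: [-0.6, 0.9, 5.1]
grip_width: 6.7
gripper_force: 59.3
```

No catch yet: it rises freely. Pressing deeper.

Emit:
{"method": "move_arm", "body": {"steps": [[0,0,-0.5,0,0,0],[0,0,-0.5,0,0,0],[0,0,-0.4,0,0,0],[0,0,-0.4,0,0,0],[0,0,0,0,0,0]]}}

```text
clock: 13.6
tool_pos: [434.5, -344.0, 112.2]
ee_rot: [2.507, 1.893, -0.0]
force: [-0.8, 0.2, 4.1]
grip_width: 6.6
gripper_force: 59.2
```

Emit:
{"method": "move_arm", "body": {"steps": [[0,0,-0.4,0,0,0],[0,0,-0.4,0,0,0],[0,0,0,0,0,0]]}}

```text
clock: 13.85
tool_pos: [434.5, -344.0, 110.9]
ee_rot: [2.507, 1.893, -0.0]
force: [-0.6, -0.2, 4.4]
grip_width: 6.8
gripper_force: 59.2
```

Emit:
{"method": "move_arm", "body": {"steps": [[0,0,-0.4,0,0,0],[0,0,-0.4,0,0,0],[0,0,0,0,0,0]]}}

```text
clock: 14.1
tool_pos: [434.5, -344.0, 110.1]
ee_rot: [2.507, 1.893, -0.0]
force: [-1.1, 0.5, 5.0]
grip_width: 6.7
gripper_force: 59.1
```

Emit:
{"method": "move_arm", "body": {"steps": [[0,0,-0.4,0,0,0],[0,0,-0.4,0,0,0],[0,0,0,0,0,0]]}}

```text
clock: 14.35
tool_pos: [434.4, -343.9, 109.3]
ee_rot: [2.507, 1.893, -0.0]
force: [-0.3, -1.3, 4.5]
grip_width: 7.2
gripper_force: 59.1
```

Emit:
{"method": "move_arm", "body": {"steps": [[0,0,-0.4,0,0,0],[0,0,-0.4,0,0,0],[0,0,0,0,0,0]]}}

```text
clock: 14.6
tool_pos: [434.4, -343.8, 108.4]
ee_rot: [-2.507, -1.893, -0.0]
force: [-0.9, -0.4, 3.2]
grip_width: 7.0
gripper_force: 59.0
```

Emit:
{"method": "move_arm", "body": {"steps": [[0,0,-0.4,0,0,0],[0,0,-0.4,0,0,0],[0,0,0,0,0,0]]}}

```text
clock: 14.85
tool_pos: [434.4, -343.8, 107.8]
ee_rot: [-2.507, -1.893, -0.0]
force: [-0.2, -0.4, 5.0]
grip_width: 6.9
gripper_force: 59.1
```

```bash
python3 - <<'E'
from h import *
a=grab('scene');s=manip.get_state();print(s['tool_pos'],s['force'])
b=cv2.resize(a['image'][125:225,205:305],None,fx=5.5,fy=5.5,interpolation=cv2.INTER_CUBIC)
save('sc3',b)
E
```

```text
[ 434.46724474 -343.85095964  107.83778361] [-1.6046258   0.19466669  4.57544202]
```

View pics/sc3.png

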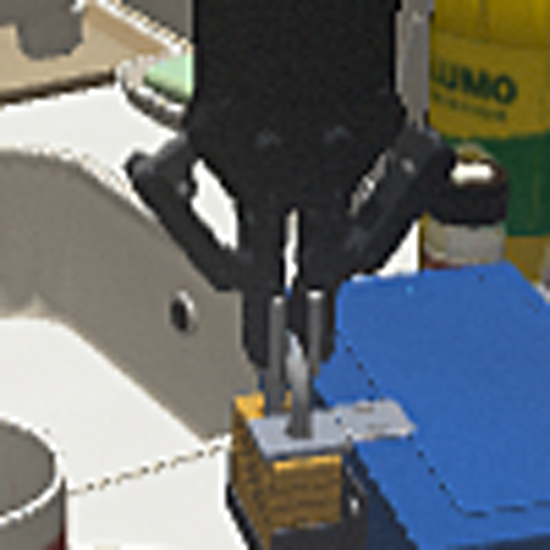

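The toe has gone through the tab hole at (300,430), and the crown's top is near (290,335). I'll compare that with the expected projection to rule out a slip.

```bash
python3 - <<'E'
from h import *
a,w=pickle.load(open('d2.pkl','rb'))
t=np.array([434.4,-343.8])
q=lambda P:np.round((proj(a,P)-[205,125]+.5)*5.5)
ax=np.array([.962,-.273])
for k in(-8,8):print('tip',q([*(t+ax*k),107.8]))
for dz in(0,5,10,15):print(dz,'crown top',q([*t,124.7+dz]),'mid',q([*t,120+dz]))
print('hole',q([430.5,-360.6,90]))
# same offset seen before descending
E
```

```text
tip [270. 373.]
tip [308. 368.]
0 crown top [290. 333.] mid [290. 343.]
5 crown top [290. 321.] mid [290. 332.]
10 crown top [291. 310.] mid [291. 321.]
15 crown top [291. 299.] mid [291. 309.]
hole [303. 429.]
```

No slip: the crown is where it should be. Continuing.

Emit:
{"method": "move_arm", "body": {"steps": [[0,0,-0.4,0,0,0],[0,0,-0.4,0,0,0],[0,0,0,0,0,0]]}}

```text
clock: 15.15
tool_pos: [434.4, -343.9, 107.0]
ee_rot: [2.507, 1.893, 0.0]
force: [-1.3, 0.5, 4.8]
grip_width: 6.7
gripper_force: 59.1
```

Emit:
{"method": "move_arm", "body": {"steps": [[0,0,-0.4,0,0,0],[0,0,-0.4,0,0,0],[0,0,0,0,0,0]]}}

```text
clock: 15.4
tool_pos: [434.5, -343.8, 106.3]
ee_rot: [2.507, 1.893, 0.0]
force: [-1.0, 0.5, 5.6]
grip_width: 7.0
gripper_force: 59.2
```

Emit:
{"method": "move_arm", "body": {"steps": [[0,0,-0.4,0,0,0],[0,0,-0.2,0,0,0],[0,0,0,0,0,0]]}}

```text
clock: 15.65
tool_pos: [434.5, -343.8, 106.3]
ee_rot: [2.507, 1.893, 0.0]
force: [-1.4, 1.6, 6.5]
grip_width: 6.9
gripper_force: 59.5
```

Emit:
{"method": "move_arm", "body": {"steps": [[0,0,-0.3,0,0,0],[0,0,-0.3,0,0,0],[0,0,0,0,0,0]]}}

```text
clock: 15.9
tool_pos: [434.6, -343.9, 106.2]
ee_rot: [2.506, 1.893, 0.0]
force: [-1.3, 2.2, 8.6]
grip_width: 6.4
gripper_force: 59.8
```

Emit:
{"method": "move_arm", "body": {"steps": [[0,0,-0.3,0,0,0],[0,0,0,0,0,0]]}}

```text
clock: 16.07
tool_pos: [434.6, -343.9, 106.2]
ee_rot: [2.506, 1.893, 0.0]
force: [-2.0, 2.6, 9.7]
grip_width: 6.9
gripper_force: 59.9
```

This is a hard stop at about 106.2, so the catch should sit some 2 mm above it. Testing by lifting.

Emit:
{"method": "move_arm", "body": {"steps": [[0,0,0.7,0,0,0],[0,0,0.7,0,0,0],[0,0,0.7,0,0,0],[0,0,0.7,0,0,0],[0,0,0,0,0,0]]}}

```text
clock: 16.48
tool_pos: [434.5, -343.9, 107.5]
ee_rot: [2.507, 1.893, 0.0]
force: [-0.4, 0.2, 6.0]
grip_width: 6.8
gripper_force: 59.2
```

Emit:
{"method": "move_arm", "body": {"steps": [[0,0,0.5,0,0,0],[0,0,0.5,0,0,0],[0,0,0,0,0,0]]}}

```text
clock: 16.73
tool_pos: [434.4, -343.8, 108.3]
ee_rot: [-2.507, -1.893, 0.0]
force: [-0.6, 0.3, 3.8]
grip_width: 6.6
gripper_force: 59.1
```

Emit:
{"method": "move_arm", "body": {"steps": [[0,0,0.4,0,0,0],[0,0,0.4,0,0,0],[0,0,0,0,0,0]]}}

```text
clock: 16.98
tool_pos: [434.3, -343.8, 108.5]
ee_rot: [-2.507, -1.893, 0.0]
force: [0.2, -0.3, -0.0]
grip_width: 6.7
gripper_force: 58.6
```

Emit:
{"method": "move_arm", "body": {"steps": [[0,0,0.4,0,0,0],[0,0,0.4,0,0,0],[0,0,0,0,0,0]]}}

```text
clock: 17.23
tool_pos: [434.1, -343.8, 108.8]
ee_rot: [-2.506, -1.892, 0.001]
force: [0.8, -2.8, -4.9]
grip_width: 6.5
gripper_force: 58.4
```

Caught: it now pulls back against lifting. I'll relax, release and retreat.

Emit:
{"method": "move_arm", "body": {"steps": [[0,0,-0.6,0,0,0],[0,0,0,0,0,0]]}}

```text
clock: 17.4
tool_pos: [434.1, -343.7, 108.8]
ee_rot: [-2.506, -1.893, 0.001]
force: [1.8, -2.1, -4.4]
grip_width: 6.7
gripper_force: 58.5
```

Emit:
{"method": "move_arm", "body": {"steps": [[0,0,0,0,0,0],[0,0,0,0,0,0],[0,0,0,0,0,0],[0,0,0,0,0,0],[0,0,0,0,0,0],[0,0,0,0,0,0],[0,0,20,0,0,0],[0,0,30,0,0,0],[0,0,35,0,0,0],[0,0,35,0,0,0],[0,0,0,0,0,0]], "hand": -1}}

```text
clock: 18.32
tool_pos: [436.9, -346.3, 238.5]
ee_rot: [2.496, 1.885, 0.003]
force: [0.5, -0.4, 1.7]
grip_width: 85.7
gripper_force: 0.0
```

```bash
python3 - <<'E'
from h import *
a=grab('scene');s=manip.get_state();print(s['clock'],s['tool_pos'],s['force'])
save('sc4',cv2.resize(a['image'][130:270,160:330],None,fx=4,fy=4,interpolation=cv2.INTER_CUBIC))
print((proj(a,[434.4,-343.8,124.9])-[160,130]+.5)*4)
E
```

```text
18.3667 [ 436.37519709 -345.74789271  235.3226544 ] [-0.2227994   0.15747737 -0.084753  ]
[391.06544506 221.5730358 ]
```

View pics/sc4.png

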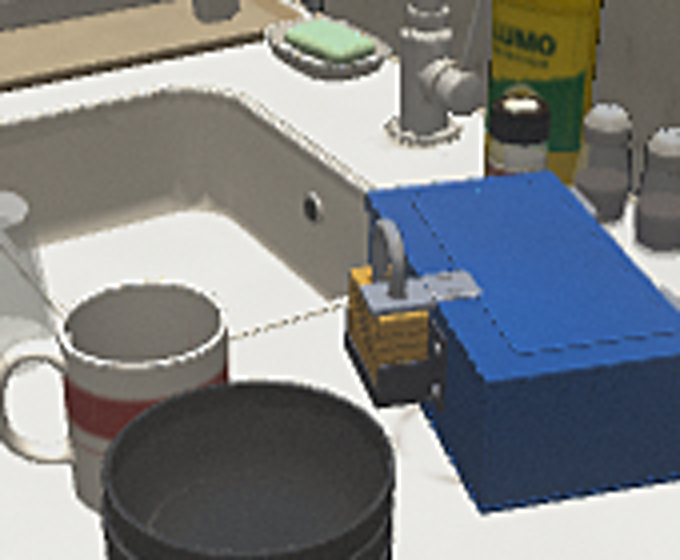

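The shackle stays down through the tab, with the crown at (388,222) as predicted for the locked position. The lid is shut, and the mug and jar look undisturbed.

```bash
python3 -c "
from plant import manip
print(manip.close_job())"
```

```text
the job is handed in; nothing more can be done
None
```

The job is handed in: the lid is shut, the shackle is through the tab and stayed down once the gripper let go, the highest push I read was about 10 N, and the mug and spice jar were not touched.

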